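# Draw out the dust box's filter tray with a pull hook

## Robot

A 7-joint arm with a two-finger parallel gripper is mounted at the origin on a cart in front of the work surface, level with it; the furniture and walls round the work are solid. World frame = base frame: x ahead of the robot, y to its left, z up, the work surface at z = 0. Lengths are in m, angles in rad, forces in N, time in s.
With the tool pointing down it reaches from about 0.4 to 0.9 m from the base axis. Payload 5.5 kg.
Tool frame: the origin (TCP) lies midway between the tips of the shut fingers; the grasp point (between the pads) lies behind it (robot.grip_point_offset is the z of the grasp point in the tool frame, in m); z points along the fingers, y is the line along which they close (so a half turn about z gives the same grasp; the last joint's range is limited). The gripper opens to 85 mm and grips with 20 to 120 N. Pads are 22 mm wide; open, the fingers measure 114 mm over their backs; the gripper's body (76 mm by 85 mm) begins 54 mm behind the grasp point. The pads swing forward as they close: fully open they stand 13 mm farther back than shut.
Start: joints at [-0.955, 0.501, -0.427, 1.55, 0.221, 1.138, -0.21], TCP at [0.225, 0.61, 0.231] pointing down, gripper open.
Joint ranges: [-2.88, 2.88], [-0.31, 2.03], [-1.54, 1.56], [0.2, 2.42], [-1.41, 4.55], [0.19, 2.02], [-2.57, 2.57]. Speed limits (rad/s): [2.57, 2.57, 3.14, 3.14, 3.14, 3.14, 3.14].

## Interface

Orientations are given as a unit quaternion [x, y, z, w].
In Python, from rig import robot, imaging gives the robot as it stands.
- The arm moves only by the tool drive_tool, never from a script. Its argument "rows" is a list that holds one entry, the list of rows, each a list of 5 numbers: the opening, from 0 (shut) to 1 (fully open), then the shift along the tool's x, y, z in cm, then the turn about the tool's z in degrees. In form: [[[grip, tx, ty, tz, twist], ...]]. A call has 1 to 20 rows; each row shifts and turns the commanded pose from where the row before left it, along the tool's axes as they then stand; what a row does not reach is not made up. A row lasts 1/12 s, in which the tool goes at most 41.7 mm and 7.16 degrees, less where a joint would pass 70% of its speed; a pose out of reach is approached as far as the arm can. A call with a gripper value outside its range is refused whole. The fingers move at their own pace and stop on an object; the grip force is fixed at half the most. Time passes only in rows, so rows that do not move let the fingers close. It gives the time, the measured TCP pose, the force, the opening and the grip force at its end, in the units of the state.
- robot.get_state(): the state, without advancing time (a new reading comes with each control period).
- imaging.get_image(name): name is "scene" or "top"; returns (picture, depth): 384x512x3 uint8, red, green, blue; 384x512 float32, m along the optical axis (not along the pixel's ray), 0 where there is no reading.
- imaging.get_calibration(name): a dict with "vfov" (degrees; the focal length in pixels is half the picture's height over the tangent of half this angle, whatever the lens; pixels are square), "cx", "cy" (the principal point, pixels), "k1" (the pictures are not rectified: a ray, as slopes to the right and down, at radius r is drawn at 1 + k1 r^2 times it, then the intrinsics apply), "camera_from_world" (4x4, takes a point from world to camera coordinates). Camera axes: x right, y up, looking along -z (the intrinsics and any distortion apply to the point x, -y, -z); pixel columns grow to the right and rows downward; lengths in m; the calibration is good to about 2 mm. A picture is of the moment at which its call begins. get_calibration takes no time and is no camera call.
- robot.sign_off(): hands the job in; it is judged then, once.
Trained networks look in the newest picture that a camera, given by its name, has taken for a name from the list of things; names that differ only in an ending like _2 or _b are one class to them, and where a whole thing is asked for, a point or a joint stands for the part that bears it (a point fixed in the world has none). Each returns a list of dicts, best first, with "p" (0 to 1); they miss things now and then, are a little off and sometimes report something else, mostly with a low value. They report only what shows in the picture. A call takes as long as a camera call.
- imaging.look_for(camera, thing): "uv" ([column, row] in pixels, amid what is visible of it).
- imaging.landmark_of(camera, thing): "uv" ([column, row] in pixels: a listed point, or the origin of a listed thing).
The state is a dict: "clock": time; "joints": joint angles; "qd": joint speeds; "effort": joint torques, N m; "ee_pos": TCP position; "ee_rot": TCP orientation; "force": force on the tool from outside, world axes, zero at the start; "torque": the same for the moment, N m; "gripper_width": finger opening in m; "finger_force": force on a finger pad.
Only numpy, scipy, OpenCV 4.12 (cv2) and the standard library are available. Lean on these libraries where they do the work, as an engineer would, in place of code of your own. Each camera call takes 0.05 s, during which the arm holds its last target. There are 200 camera calls.

## Task

Take the red-handled pull hook from its wooden rest, drop its tip into the finger hole of the filter tray at the front of the blue dust box, and draw the tray out gently until you feel it press firmly on the rubber end buffer hidden inside, never pulling harder than 20 N. Leave the tray out against the buffer and lay the hook back in both notches of its rest as it lay before. Touch the box and tray with the hook only, and leave the other things where they are.

Things in the scene. Friction and masses are not known exactly. Their poses are not given: they have to be found in the camera images.
- hook: Loose pull hook, about 90 g. Origin: middle of the handle, a red flat-sided bar 90 (along x) x 18 (y) x 24 (z) mm. +x runs to the front: a steel rod 7 mm thick leaves the handle's front end at mid height, runs to x = 85 mm and there turns straight down (-z). It is gripped from above across the 18 mm, at the middle of the handle.
- hook_tip (a point): Lowest point of the hook's down-turned end, at (85, 0, -41.5) mm in the hook's frame; the end is a 7 mm round rod with a round point.
- hook_rest: Light wooden rest, fixed; origin on the bench under the handle's middle, x along the hook. Base 130 x 64 x 12 mm (x -57 to 73 mm) with two notched posts that carry the hook level, its origin at (0, 0, 58) mm here (x up to 3 mm off at the start), its end hanging down in front of the base. The handle is free for fingers between the posts (x -29 to 56 mm).
- dust_box: Blue steel dust box with a grille on top, fixed, 200 (x) x 170 (y) x 94 (z) mm; origin at the centre of its underside, front face at x = -100 mm. The tray slides out along the box's own -x. The tray's front panel is 156 mm wide and rises 13 mm above the tongue.
- filter_tray: Aluminium filter tray in the front of the dust box; slides along the box's x axis, drag about 3 N. Origin: centre of its finger hole at the tongue's upper face, at (-132, 0, 44) mm in the box's frame when shut (starts 0 to 10 mm further out); same axes as the box. Hole: round, 12.5 mm, right through the 6 mm tongue (50 mm wide, from x = -20 mm to the front panel at 26 mm).
- end_buffer (a joint): Squeeze (m) of the spring-backed rubber buffer hidden in the box: 0 while the tray is clear of it; 2.5 N/mm up to 0.005, then solid. It sits on an adjustable stop: the tray meets it 53 to 88 mm out from shut, a place that is not measured, only felt. When the pull ends it pushes the tray back until the drag holds it, still squeezed about 1 mm.
- wax_tin: Loose bystander: round green and white tin, 77 mm across, 32 mm high; origin under its centre.
- sanding_block: Loose bystander: brown cork sanding block, 89 x 100 x 32 mm; origin under its centre.
- tape_roll: Loose bystander: roll of blue tape lying flat, 101 mm across, 24 mm high; origin under its centre.
- rear_notch (a point): Middle of the rear post's notch floor, at (-36, 0, 46) mm in the rest's frame; it carries the handle. Post 14 mm long, 38 mm wide; the notch is 26 mm wide between cheeks that rise to 61 mm.
- front_notch (a point): Middle of the front post's notch floor, at (62, 0, 54.5) mm in the rest's frame; it carries the rod. Post 12 mm long, 27 mm wide; the notch is 15 mm wide between cheeks that rise to 67.5 mm.

How it is judged:
By the outcome, as a careful person would: the job done as asked, in the order asked, and still so for the second after the job is handed in, with the robot touching nothing.
It also fails if it takes over 56 s, if anything falls off the work surface, if the arm or the gripper's body presses on something with over 40 N, if the wrist force passes 120 N, or if a joint passes its speed limit or range.

## Working session

There is one attempt and no reset: what is moved stays moved. The work goes in short steps, Python scripts to look and compute and a tool call to move; the robot and the scene stay as the last step left them, time stands still between calls to the robot, and variables do not carry over. Pictures are saved under pics/ and viewed, at most 11 in all, crops included, and the job is handed in when it is done.

Besides the shell and the picture viewer there is one more tool, called after "Call:" as name(argument=value, ...) on one line, values as JSON. drive_tool: Moves the arm, as the interface text tells. Its arguments: {"type":"object","properties":{"rows":{"type":"array","items":{"type":"array","items":{"type":"array","items":{"type":"number"}}}}},"required":["rows"]}

```bash
ls; mkdir -p pics
cat > h.py <<'E'
import numpy as np,cv2
from rig import robot,imaging
def cal(n):
    c=imaging.get_calibration(n);f=192/np.tan(np.radians(c['vfov'])/2)
    return f,c['cx'],c['cy'],c['k1'],np.array(c['camera_from_world'])
def ray(n,uv):
    f,cx,cy,k,T=cal(n);d=np.array([(uv[0]-cx)/f,(uv[1]-cy)/f]);s=d.copy()
    for _ in range(30): s=d/(1+k*(s@s))
    v=np.array([s[0],-s[1],-1.]);R=T[:3,:3]
    return -R.T@T[:3,3],R.T@v
def atz(n,uv,z):
    o,d=ray(n,uv);return o+d*(z-o[2])/d[2]
def dep(n,uv,D):
    o,d=ray(n,uv);return o+d*D[int(round(uv[1])),int(round(uv[0]))]
def proj(n,p):
    f,cx,cy,k,T=cal(n);q=T[:3,:3]@np.array(p)+T[:3,3];s=np.array([q[0],-q[1]])/-q[2]
    s=s*(1+k*(s@s));return s*f+[cx,cy]
def cloud(n,D):
    v,u=np.mgrid[0:384,0:512];f,cx,cy,k,T=cal(n)
    d=np.stack([(u-cx)/f,(v-cy)/f],-1);s=d.copy()
    for _ in range(30): s=d/(1+k*(s**2).sum(-1,keepdims=True))
    P=np.stack([s[...,0]*D,-s[...,1]*D,-D],-1);return (P-T[:3,3])@T[:3,:3]
E
python3 - <<'E'
from h import *
np.set_printoptions(precision=4,suppress=True)
print(robot.grip_point_offset,robot.get_state())
for n in('scene','top'):
    im,D=imaging.get_image(n);np.savez('d_'+n,im=im,D=D)
    cv2.imwrite(f'pics/{n}1.png',im[...,::-1]);print(n,cal(n)[:4],ray(n,(256,192))[0])
    for t in['hook','hook_tip','hook_rest','dust_box','filter_tray','rear_notch','front_notch','wax_tin','sanding_block','tape_roll']:
        for r in imaging.landmark_of(n,t)[:2]: print(t,np.array(r['uv']),round(r['p'],2),dep(n,r['uv'],D) if 0<=r['uv'][0]<511 and 0<=r['uv'][1]<383 else '')
E
```

```text
pics
-0.0187 {'clock': 0.0, 'joints': array([-0.9548,  0.5018, -0.4268,  1.5514,  0.2208,  1.1383, -0.2103]), 'qd': array([ 0.001 , -0.0004,  0.0013,  0.0005, -0.0009, -0.0008,  0.0016]), 'effort': array([  0.0003, -56.9536,  -5.8162, -28.0941,   0.0106,   0.0122,
        -0.    ]), 'ee_pos': array([0.2244, 0.6093, 0.2303]), 'ee_rot': array([ 0.1755,  0.9845, -0.0009, -0.0002]), 'force': array([-0.4081,  0.2048,  0.1044]), 'torque': array([ 0.0239, -0.0127, -0.0035]), 'finger_force': 0.0, 'gripper_width': 0.08549482555998679}
scene (np.float64(354.93836749536916), 256.58533942945405, 190.9712996726897, 0.027257255385107516) [ 0.0963 -0.6058  0.888 ]
hook [248.7 227. ] 0.85 [ 0.4908 -0.0018 -0.0019]
hook_tip [268.9 227.9] 0.79 [ 0.5107 -0.0812  0.0572]
hook_rest [250.9 245.3] 0.62 [ 0.4495 -0.0719  0.0106]
dust_box [267.7 165.1] 0.71 [0.6555 0.1125 0.0945]
filter_tray [244.7 172.7] 0.96 [0.6003 0.1732 0.0465]
rear_notch [241.1 240. ] 0.7 [ 0.4144 -0.0755  0.069 ]
front_notch [268.6 225.6] 0.94 [ 0.5115 -0.0786  0.0649]
wax_tin [288.1 310.8] 0.72 [ 0.3978 -0.3062  0.0317]
sanding_block
[... 229 characters left out ...]
0.015984557820654926) [0.3952 0.0292 1.3353]
hook [296.8 214.8] 0.63 [ 0.4568 -0.064   0.0696]
hook_tip [296.1 191. ] 0.67 [ 0.5368 -0.0632  0.0553]
hook_rest [295.7 217.4] 0.67 [ 0.4483 -0.0604  0.0687]
dust_box [216.8 138.7] 0.92 [0.7057 0.2009 0.0938]
dust_box [297.7 217.4] 0.65 [ 0.4482 -0.0666  0.0728]
filter_tray [226.8 174.1] 0.58 [ 0.6021  0.1761 -0.0028]
rear_notch [300.8 225. ] 0.68 [ 0.424  -0.0784  0.0515]
front_notch [300.6 197.4] 0.92 [ 0.5141 -0.0769  0.0691]
wax_tin [362.  227.7] 0.96 [ 0.4167 -0.2861  0.0262]
sanding_block [284.1 179.5] 0.9 [ 0.5801 -0.0246  0.0222]
sanding_block [298.1 197.5] 0.66 [ 0.5149 -0.0696  0.0572]
tape_roll [165.1 221.9] 0.69 [0.4329 0.3871 0.0024]
```

Run:
```python
from h import *
im=np.load('d_scene.npz')['im'];cv2.imwrite('pics/s2.png',cv2.resize(im[120:300,170:370,::-1],None,fx=3.3,fy=3.3,interpolation=2))
im=np.load('d_top.npz')['im'];cv2.imwrite('pics/t2.png',cv2.resize(im[90:250,150:350,::-1],None,fx=3.7,fy=3.7,interpolation=2))
```

```text
(no output)
```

View pics/s2.png

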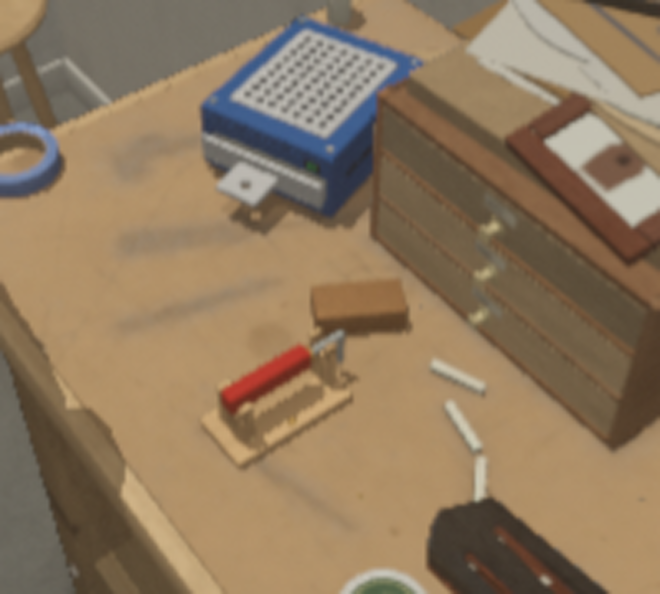

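View pics/t2.png

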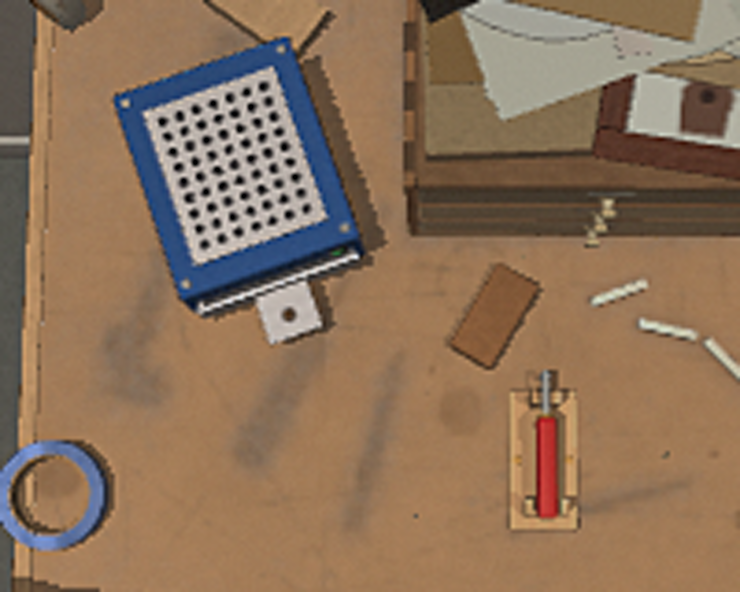

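View pics/top1.png

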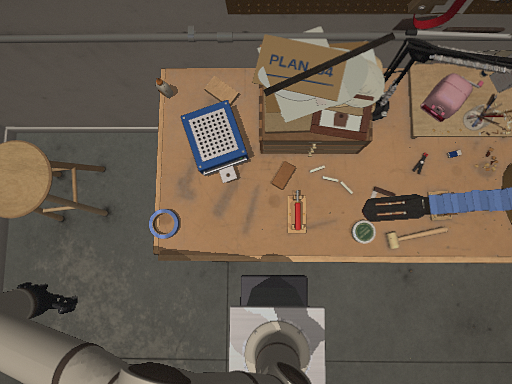

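The pictures show the box, with its tray tongue and hole near top pixel (228,175). The hook lies in its rest near (297,215), pointing away from the robot. The cork block is near (284,176). Now I'll measure precisely.

Run:
```python
from h import *
np.set_printoptions(precision=4,suppress=True)
for n in('top','scene'):
    z=np.load(f'd_{n}.npz');im=z['im'].astype(int);D=z['D'];C=cloud(n,D)
    r,g,b=im[...,0],im[...,1],im[...,2]
    v,u=np.mgrid[0:384,0:512]
    # red handle
    box=(u>230)&(u<310)&(v>195)&(v<260)
    m=box&(r>130)&(g<60)&(b<60)
    P=C[m];P=P[(P[:,2]>.064)&(P[:,2]<.076)]
    print(n,'handle',len(P),P.mean(0),P.min(0),P.max(0))
    rr=cv2.minAreaRect(P[:,:2].astype(np.float32));print(rr)
    # box top
    Q=C.reshape(-1,3);k=(abs(Q[:,2]-.094)<.004)&(Q[:,1]>.05)&(Q[:,1]<.35)&(Q[:,0]>.52)
    mm=k.reshape(384,512).astype(np.uint8);nc,l,st,ce=cv2.connectedComponentsWithStats(mm)
    i=1+st[1:,4].argmax();P=C[l==i];print('box',len(P),P.mean(0),cv2.minAreaRect(P[:,:2].astype(np.float32)))
    # tongue
    T=C[(abs(C[...,2]-.044)<.005)&(C[...,1]>.08)&(C[...,1]<.26)&(C[...,0]>.54)&(C[...,0]<.66)]
    print('tongue',len(T),T.mean(0),cv2.minAreaRect(T[:,:2].astype(np.float32)))
    # hole: dark pixels
    c=(228,175) if n=='top' else (244,175)
    s=im.sum(-1)[c[1]-8:c[1]+8,c[0]-11:c[0]+11];print(s)
    # rest base
    h=(u>283)&(u<310)&(v>190)&(v<240) if n=='top' else (u>228)&(u<282)&(v>215)&(v<265)
    B=C[h&(abs(C[...,2]-.012)<.004)];print('base',len(B),cv2.minAreaRect(B[:,:2].astype(np.float32)))
```

```text
top handle 84 [ 0.4543 -0.0678  0.0699] [ 0.4106 -0.0747  0.0642] [ 0.4958 -0.061   0.0757]
((0.45315539836883545, -0.06801951676607132), (0.013617567718029022, 0.085283063352108), 89.67335510253906)
box 2438 [0.7198 0.2126 0.0932] ((0.7207751274108887, 0.21354997158050537), (0.19976511597633362, 0.16924796998500824), 20.195697784423828)
tongue 252 [0.6043 0.1714 0.0439] ((0.6032379865646362, 0.16870999336242676), (0.06033100187778473, 0.1588330864906311), 20.079015731811523)
[[191 182 228 377 581 634 600 343 205 230 421 579 564 553 566 560 378 190
  216 208 233 385]
 [359 597 624 626 453 198 227 413 580 564 557 550 559 563 561 552 453 179
  205 210 236 381]
 [659 548 227 175 286 491 577 561 558 558 557 555 551 547 549 554 537 185
  199 209 236 367]
 [131 187 413 594 570 565 565 564 559 549 549 549 545 539 537 545 543 380
  187 205 197 218]
 [180 197 417 586 573 564 552 549 549 556 548 548 548 536 542 551 567 561
  176 193 194 220]
 [207 238 480 582 561 552 555 552 549 550 555 553 558 556 551 556 572 562
  264 178 200 225]
 [257 374 366 580 557 540 541 544 551 493 327 231 449 582 568
[... 2378 characters left out ...]
3 532
  488 389 317 300]
 [435 430 414 433 453 485 509 530 538 532 479 466 483 532 543 546 540 489
  390 283 252 262]
 [431 428 416 401 384 403 424 468 507 530 532 534 536 538 541 537 505 402
  296 233 209 204]
 [427 428 424 420 410 394 375 373 418 466 509 532 539 540 537 505 418 307
  242 225 212 207]
 [427 429 425 423 423 414 391 364 358 372 417 466 509 530 507 422 308 246
  229 224 223 222]
 [430 427 423 423 417 404 385 376 370 348 304 346 415 459 415 307 245 230
  225 227 228 228]
 [426 427 424 420 402 386 378 376 366 313 265 276 302 335 290 245 227 227
  225 231 248 253]]
base 479 ((0.4931889474391937, -0.06270134449005127), (0.20282945036888123, 0.0803595781326294), 10.845467567443848)
```

Call:
drive_tool(rows=[[[1,0,0,0,-6.7],[1,0,0,0,-6.7],[1,0,0,0,-6.7],[1,0,0,0,0]]])

```text
clock: 1.43
ee_pos: [0.2246, 0.61, 0.2312]
ee_rot: [-0.001, 1.0, -0.0, -0.0]
force: [-0.0, -0.5, -1.1]
gripper_width: 0.0855
finger_force: 0.0
```

Run:
```python
from h import *
np.set_printoptions(precision=4,suppress=True)
def soft(n,c,hw,hh,val,z,lo,hi):
    im=np.load(f'd_{n}.npz')['im'].astype(float);s=val(im)[c[1]-hh:c[1]+hh,c[0]-hw:c[0]+hw]
    w=np.clip((s-lo)/(hi-lo),0,1);v,u=np.mgrid[c[1]-hh:c[1]+hh,c[0]-hw:c[0]+hw]
    uv=np.array([(u*w).sum(),(v*w).sum()])/w.sum();print(n,uv,w.sum(),atz(n,uv,z));return uv
dark=lambda im:-im.sum(-1)
a=soft('top',(228,175),4,4,dark,.044,-545,-250)
b=soft('scene',(244,175),4,4,dark,.044,-540,-330)
red=lambda im:im[...,0]-im[...,1]
soft('top',(297,217),12,24,red,.07,60,130)
soft('scene',(249,235),22,22,red,.066,60,130)
R=np.array([np.cos(np.radians(20)),np.sin(np.radians(20))])
print('exp hole shut',np.array([.7202,.2131])-.132*R,R)
```

```text
top [227.6576 174.5969] 13.077966101694916 [0.5932 0.168  0.044 ]
scene [243.6366 175.2889] 8.752380952380951 [0.5911 0.1667 0.044 ]
top [297.3311 216.0835] 125.37142857142857 [ 0.4526 -0.0657  0.07  ]
scene [249.91   232.8856] 113.5142857142857 [ 0.4508 -0.0679  0.066 ]
exp hole shut [0.5962 0.168 ] [0.9397 0.342 ]
```

Call:
drive_tool(rows=[[[1,-1.2,-3.5,0.2,0],[1,-1.2,-3.5,0.2,0],[1,-1.2,-3.5,0.2,0],[1,-1.2,-3.5,0.2,0],[1,-1.2,-3.5,0.2,0],[1,-1.2,-3.5,0.2,0],[1,-1.2,-3.5,0.2,0],[1,-1.2,-3.5,0.2,0],[1,-1.2,-3.5,0.2,0],[1,-1.2,-3.5,0.2,0],[1,-1.2,-3.5,0.2,0],[1,-1.2,-3.5,0.2,0],[1,-1.2,-3.5,0.2,0],[1,-1.2,-3.5,0.2,0],[1,-1.2,-3.5,0.2,0],[1,-1.2,-3.5,0.2,0],[1,-1.2,-3.5,0.2,0],[1,-1.2,-3.5,0.2,0],[1,0,0,0,0],[1,0,0,0,0]]])

```text
clock: 3.1
ee_pos: [0.4397, -0.0225, 0.1954]
ee_rot: [0.005, 1.0, -0.0, 0.0]
force: [0.1, -0.3, -0.9]
gripper_width: 0.0849
finger_force: 0.0
```

Call:
drive_tool(rows=[[[1,-0.6,-2.2,0,0],[1,-0.6,-2.2,0.5,0],[1,0,0,3,0],[1,0,0,3,0],[1,0,0,3,0],[1,0,0,2.5,0],[1,0,0,0,0],[1,0,0,0,0]]])

```text
clock: 3.77
ee_pos: [0.45, -0.0629, 0.0747]
ee_rot: [0.001, 1.0, 0.001, -0.002]
force: [0.3, 0.8, -0.3]
gripper_width: 0.0856
finger_force: 0.0
```

Call:
drive_tool(rows=[[[1,0,-0.3,1.5,0],[1,0,0,1.5,0],[1,0,0,0.8,0],[1,0,0,0,0],[1,0,0,0,0],[1,0,0,0,0]]])

```text
clock: 4.27
ee_pos: [0.4523, -0.0673, 0.0385]
ee_rot: [0.001, 1.0, -0.0, 0.001]
force: [-0.9, -0.0, 0.4]
gripper_width: 0.0852
finger_force: 0.0
```

Run:
```python
from h import *
a,_=imaging.get_image('scene');b,_=imaging.get_image('top')
A=cv2.resize(a[170:290,190:310,::-1],(400,400),interpolation=2);B=cv2.resize(b[150:270,235:355,::-1],(400,400),interpolation=2)
cv2.imwrite('pics/g1.png',np.hstack([A,B]));print(robot.get_state()['ee_pos'])
```

```text
[ 0.45213327 -0.06741829  0.03834044]
```

View pics/g1.png

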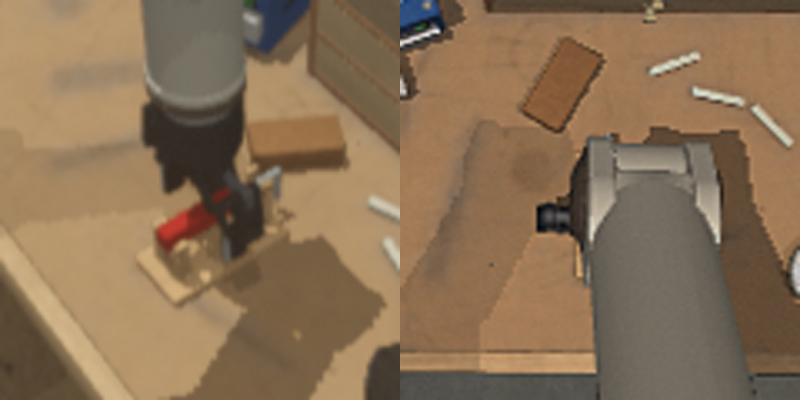

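The fingers straddle the handle in the scene view (handle at about crop (190,225)). The arm hides the hook in the top view. Closing now.

Call:
drive_tool(rows=[[[0,0,0,0,0],[0,0,0,0,0],[0,0,0,0,0],[0,0,0,0,0],[0,0,0,0,0],[0,0,0,0,0],[0,0,0,0,0],[0,0,0,0,0],[0,0,0,0,0],[0,0,0,0,0]]])

```text
clock: 5.2
ee_pos: [0.4513, -0.0675, 0.0374]
ee_rot: [0.001, 1.0, -0.0, 0.0]
force: [-1.2, -0.2, 3.1]
gripper_width: 0.0171
finger_force: 58.4
```

Call:
drive_tool(rows=[[[0,0,0,-1,0],[0,0,0,-1.5,0],[0,0,0,-1.5,0],[0,0,0,-1.5,0],[0,0,0,-0.5,0],[0,0,0,0,0],[0,0,0,0,0]]])

```text
clock: 5.78
ee_pos: [0.4512, -0.0675, 0.0973]
ee_rot: [0.001, 1.0, -0.0, 0.0]
force: [-0.6, 0.7, -0.6]
gripper_width: 0.0173
finger_force: 58.5
```

Run:
```python
from h import *
np.set_printoptions(precision=4,suppress=True)
for n in('scene','top'):
    im,D=imaging.get_image(n)
    p=robot.get_state()['ee_pos'];pred=p+[.085,0,.0187+.002-.0415]
    print(n,p,'pred',proj(n,pred),[(np.array(r['uv']),round(r['p'],2),atz(n,r['uv'],pred[2])) for r in imaging.landmark_of(n,'hook_tip')[:2]],pred)
    if n=='scene':
        c=proj(n,pred).astype(int);cv2.imwrite('pics/l1.png',cv2.resize(im[c[1]-40:c[1]+40,c[0]-60:c[0]+40,::-1],None,fx=6,fy=6,interpolation=2));print(c)
```

```text
scene [ 0.4507 -0.0674  0.0969] pred [272.7283 217.1089] [(array([272.4, 217.3]), 0.67, array([ 0.5345, -0.0674,  0.0761]))] [ 0.5357 -0.0674  0.0761]
[272 217]
top [ 0.4504 -0.0674  0.0965] pred [297.8182 190.7411] [] [ 0.5354 -0.0674  0.0757]
```

View pics/l1.png

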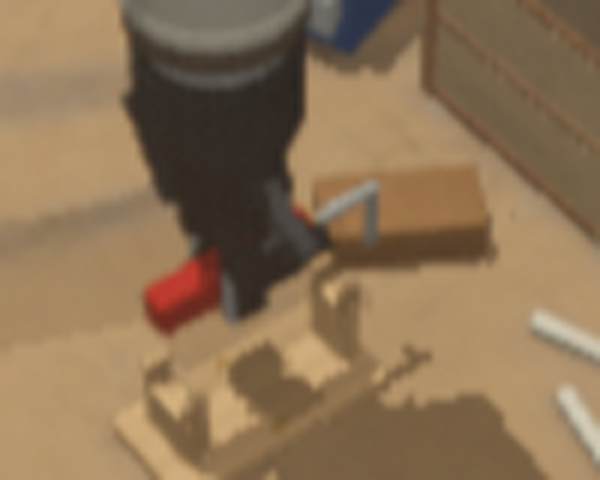

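Call:
drive_tool(rows=[[[0,0,0,0,-5],[0,0,0,0,-5],[0,0,0,0,-5],[0,0,0,0,-5],[0,-0.6,0.9,0,0],[0,-1.4,1.9,0,0],[0,-1.7,2.3,0,0],[0,-1.8,2.4,0,0],[0,-1.8,2.4,0,0],[0,-1.8,2.4,0,0],[0,-1.7,2.3,0,0],[0,-1.3,1.7,0,0],[0,-0.6,0.9,0,0],[0,0,0,0,0],[0,0,0,0,0],[0,0,0,0,0]]])

```text
clock: 7.32
ee_pos: [0.5114, 0.1352, 0.0967]
ee_rot: [-0.172, 0.985, -0.001, -0.001]
force: [0.7, 0.9, -1.6]
gripper_width: 0.0168
finger_force: 58.5
```

```bash
cat > look.py <<'E'
from h import *
import sys
np.set_printoptions(precision=4,suppress=True)
def look(name):
    out=[]
    for n in('scene','top'):
        im,D=imaging.get_image(n);p=robot.get_state();q=p['ee_rot'];p=p['ee_pos']
        yaw=2*np.arctan2(q[1],q[0])-np.pi;
        f=np.array([np.cos(yaw),np.sin(yaw),0]);tip=p+.085*f+[0,0,-.0208]
        print(n,p,'yaw',np.degrees(yaw),'tip',tip,'px',proj(n,tip))
        for t in('hook_tip','filter_tray'): print(t,[(np.array(r['uv']),round(r['p'],2)) for r in imaging.landmark_of(n,t)[:2]])
        c=(244,175) if n=='scene' else (228,175)
        out.append(cv2.resize(im[c[1]-28:c[1]+28,c[0]-28:c[0]+28,::-1],(392,392),interpolation=2))
    cv2.imwrite(f'pics/{name}.png',np.hstack(out))
look(sys.argv[1])
E
python3 look.py a1
```

```text
scene [0.5116 0.1351 0.0969] yaw 19.74254783407076 tip [0.5916 0.1638 0.0761] px [243.831  168.8253]
hook_tip [(array([239.2, 241.9]), 0.33)]
filter_tray [(array([244.7, 168.1]), 0.84)]
top [0.512  0.1358 0.0973] yaw 19.75977741712639 tip [0.592  0.1645 0.0765] px [227.6757 173.4583]
hook_tip [(array([363.8, 228.6]), 0.64)]
filter_tray []
```

View pics/a1.png

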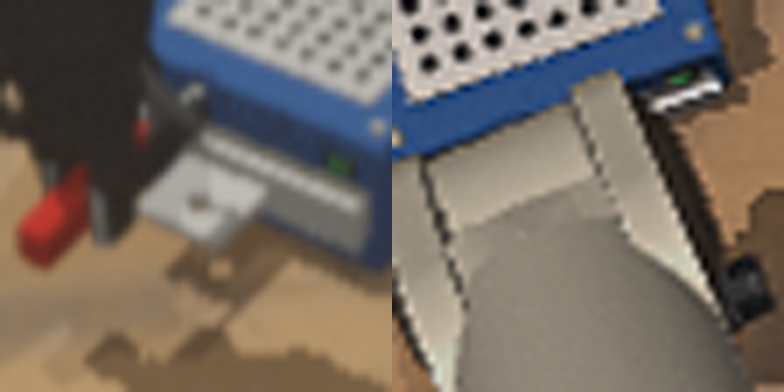

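The tip, at about crop (195,150), hangs above and slightly left of the hole at (203,202). The wrist hides both in the top view, so I'll use the scene view. Correcting the offset and lowering to just above the tongue.

Call:
drive_tool(rows=[[[0,-0.1,0.25,0.5,0],[0,0,0,1,0],[0,0,0,0.8,0],[0,0,0,0,0],[0,0,0,0,0],[0,0,0,0,0]]])

```text
clock: 8.12
ee_pos: [0.512, 0.1402, 0.0739]
ee_rot: [-0.173, 0.985, 0.0, -0.0]
force: [0.0, 0.5, -0.0]
gripper_width: 0.0173
finger_force: 58.5
```

```bash
sed -i 's/-28:/-16:/g;s/+28/+16/g;s/(392,392),interpolation=2/(400,400),interpolation=2/' look.py; python3 look.py a2
```

```text
scene [0.5123 0.1403 0.0742] yaw 19.894862708880726 tip [0.5922 0.1692 0.0534] px [243.3707 172.7855]
hook_tip [(array([265.9, 164. ]), 0.65)]
filter_tray [(array([244.9, 172.7]), 0.75), (array([251.2, 246.3]), 0.73)]
top [0.5125 0.1403 0.0746] yaw 19.887369080155715 tip [0.5925 0.1692 0.0538] px [227.0084 174.3653]
hook_tip []
filter_tray [(array([227. , 174.1]), 0.37)]
```

View pics/a2.png

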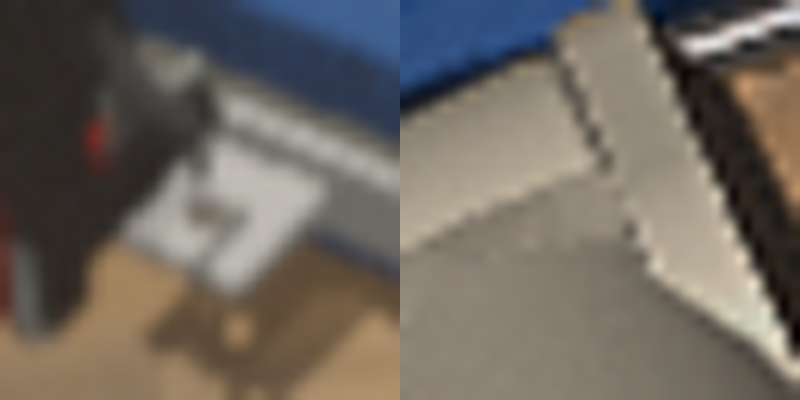

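Run:
```python
from h import *
np.set_printoptions(precision=2,suppress=True,linewidth=200)
t=np.array([.5922,.1692,.044])
f=np.array([.9397,.342,0]);l=np.array([-.342,.9397,0])
print(proj('scene',t),'fwd5',proj('scene',t+.005*f)-proj('scene',t),'left5',proj('scene',t+.005*l)-proj('scene',t))
im,D=imaging.get_image('scene');print(robot.get_state()['ee_pos'])
print(im.sum(-1).astype(int)[164:182,234:254])
C=cloud('scene',D);print((C[164:182,238:252,2]*1000).astype(int))
```

```text
[243.49 174.77] fwd5 [ 0.82 -0.81] left5 [-1.16 -0.52]
[0.51 0.14 0.07]
[[129 132 159 190 210 247 286 355 378 344 274 236 208 199 190 189 182 184 181 184]
 [124 141 168 177 196 212 255 329 322 247 225 266 275 272 246 213 193 185 185 183]
 [118 143 195 182 184 197 210 239 217 164 175 309 368 344 314 278 247 214 192 183]
 [125 141 228 188 180 183 188 203 199 174 169 309 467 486 432 363 320 282 242 210]
 [122 157 225 198 173 158 159 182 198 187 179 284 443 481 476 489 445 377 331 284]
 [135 187 215 200 163 141 140 151 169 172 213 310 352 353 405 474 476 492 491 405]
 [136 180 198 178 142 129 131 133 161 186 269 414 431 366 348 358 397 469 497 497]
 [126 147 156 142 127 127 122 157 259 249 315 504 524 485 442 369 353 362 389 462]
 [122 131 132 126 123 121 130 236 398 328 350 531 555 552 528 488 471 442 375 359]
 [122 126 128 127 124 126 190 352 470 435 438 537 556 558 557 554 549 529 484 431]
 [125 124 122 120 127 172 333 446 482 445 446 500 541 552 556 558 558 555 539 468]
 [125 124 124 129 173 282 437 485 461 367 354 400 461 489 546 556 555 548 501 403]
 [121 126 125 167 316 419 482 49
[... 829 characters left out ...]
7 168 169 164  68  68  44  42  45  42  47  49  54]
 [161 164 161 164 142  62  63  39  43  42  45  44  47  53]
 [155 156 159 141  45  59  57  46  42  42  45  41  43  42]
 [150 151 142  41  42  41  44  42  42  45  44  46  44  43]
 [146 141  42  44  44  43  42  44  44  42  41  42  44  42]
 [140  41  41  41 888  38   0  39  45  40  42  42  42  43]
 [ 42  43  45  44  45   0   0  45  41  44  44  44  40  44]
 [ 42  42  42  41  40  42  43  44  42  45  44  45  44  42]
 [ 37  39  43  43  42  45  43  45  43  43  44  41  40   0]
 [  2   3  41  41  42  44  41  42  44  45  42  40   2   0]
 [  3   0   0   0  39  38  41  44  42  45  41   0   0  -6]
 [  1   0   0  -3   0   0  -3  39  39  41  -3   3   1  -1]]
```

The depth and brightness values put the rod at columns 243–244, where the arm pose predicts it. The hole lies about 1.2 mm back and 1.9 mm right of the tip. Shifting and lowering in small steps.

Call:
drive_tool(rows=[[[0,0.12,-0.19,0,0],[0,0,0,0,0],[0,0,0,0.4,0],[0,0,0,0.4,0],[0,0,0,0.3,0],[0,0,0,0,0]]])

```text
clock: 8.97
ee_pos: [0.511, 0.1378, 0.0623]
ee_rot: [-0.173, 0.985, -0.0, -0.001]
force: [-0.5, -0.8, -1.0]
gripper_width: 0.017
finger_force: 58.5
```

Call:
drive_tool(rows=[[[0,0,0,0.2,0],[0,0,0,0.2,0],[0,0,0,0,0]]])

```text
clock: 9.22
ee_pos: [0.5115, 0.1379, 0.0589]
ee_rot: [-0.173, 0.985, 0.0, -0.0]
force: [-0.6, -0.3, -2.0]
gripper_width: 0.0174
finger_force: 58.5
```

Call:
drive_tool(rows=[[[0,0,0,0.3,0],[0,0,0,0.3,0],[0,0,0,0.3,0],[0,0,0,0,0],[0,0,0,0,0]]])

```text
clock: 9.63
ee_pos: [0.5115, 0.1379, 0.05]
ee_rot: [-0.173, 0.985, -0.0, -0.0]
force: [0.1, 0.3, -1.2]
gripper_width: 0.0172
finger_force: 58.5
```

```bash
python3 look.py a3; python3 -c "
from h import *
print(robot.get_state())"
```

```text
scene [0.5116 0.138  0.0502] yaw 19.88790368405659 tip [0.5916 0.1669 0.0294] px [243.8976 178.2491]
hook_tip []
filter_tray [(array([245.8, 171.3]), 0.6)]
top [0.5119 0.138  0.0504] yaw 19.89080715981803 tip [0.5918 0.167  0.0296] px [228.4013 175.625 ]
hook_tip []
filter_tray [(array([226.6, 175.1]), 0.42)]
{'clock': 9.9333, 'joints': array([-0.16893689,  0.52021561, -0.17860317,  1.98330641,  0.14643734,
        0.64985612,  1.47667444]), 'qd': array([ 0.00012947, -0.00114659,  0.00118729,  0.00144003, -0.00053571,
       -0.00016399, -0.00082057]), 'effort': array([-2.99030857e-03, -5.11218202e+01, -2.03618109e+00, -1.92960709e+01,
        9.47719440e-03, -1.08997666e-02,  5.66397728e-05]), 'ee_pos': array([0.51187879, 0.13800705, 0.05043125]), 'ee_rot': array([-1.72664026e-01,  9.84980769e-01,  2.96630597e-05,  1.35865139e-04]), 'force': array([-1.14109708, -0.19789774, -0.9035983 ]), 'torque': array([ 0.00608794,  0.01970622, -0.02628033]), 'finger_force': 58.52424144744873, 'gripper_width': 0.016924771030976036}
```

View pics/a3.png

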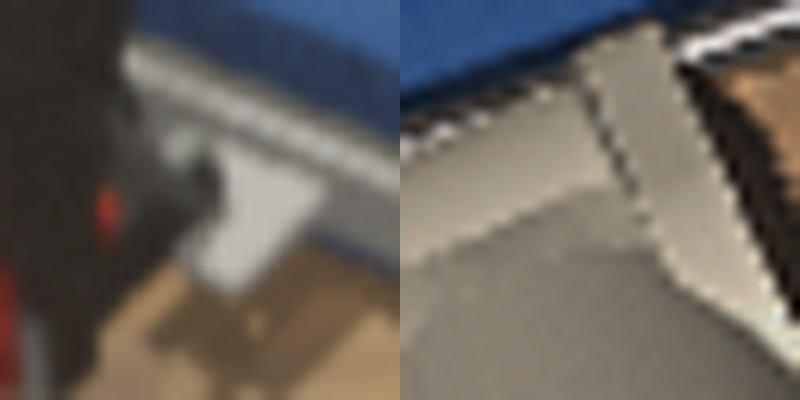

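The tip is through the hole with no contact force. Pulling gently along tool +x.

Call:
drive_tool(rows=[[[0,0.1,0,0,0],[0,0.1,0,0,0],[0,0.1,0,0,0],[0,0.15,0,0,0],[0,0.2,0,0,0],[0,0.25,0,0,0],[0,0.3,0,0,0],[0,0.3,0,0,0],[0,0.3,0,0,0],[0,0.3,0,0,0],[0,0.3,0,0,0],[0,0.2,0,0,0],[0,0.1,0,0,0]]])

```text
clock: 11.02
ee_pos: [0.4862, 0.1287, 0.0504]
ee_rot: [-0.173, 0.985, 0.0, 0.0]
force: [2.8, 1.5, -0.1]
gripper_width: 0.0169
finger_force: 58.5
```

Call:
drive_tool(rows=[[[0,0.2,0,0,0],[0,0.25,0,0,0],[0,0.25,0,0,0],[0,0.25,0,0,0],[0,0.25,0,0,0],[0,0.15,0,0,0],[0,0.1,0,0,0]]])

```text
clock: 11.6
ee_pos: [0.4725, 0.1238, 0.0503]
ee_rot: [-0.173, 0.985, -0.0, -0.0]
force: [3.1, 1.5, 0.9]
gripper_width: 0.0171
finger_force: 58.7
```

Call:
drive_tool(rows=[[[0,0.1,0,0,0],[0,0.1,0,0,0],[0,0.1,0,0,0],[0,0.05,0,0,0]]])

```text
clock: 11.93
ee_pos: [0.4694, 0.1227, 0.0503]
ee_rot: [-0.173, 0.985, 0.0, -0.0]
force: [3.1, 1.6, 1.2]
gripper_width: 0.0174
finger_force: 58.7
```

Call:
drive_tool(rows=[[[0,0.1,0,0,0],[0,0.1,0,0,0],[0,0.1,0,0,0],[0,0.05,0,0,0]]])

```text
clock: 12.27
ee_pos: [0.466, 0.1214, 0.0503]
ee_rot: [-0.173, 0.985, 0.0, -0.0]
force: [3.2, 1.4, 0.7]
gripper_width: 0.0175
finger_force: 58.7
```

Call:
drive_tool(rows=[[[0,0.1,0,0,0],[0,0.1,0,0,0],[0,0.1,0,0,0],[0,0.05,0,0,0]]])

```text
clock: 12.6
ee_pos: [0.4627, 0.1202, 0.0503]
ee_rot: [-0.173, 0.985, 0.0, -0.0]
force: [3.2, 0.4, 1.8]
gripper_width: 0.0173
finger_force: 58.7
```

Call:
drive_tool(rows=[[[0,0.1,0,0,0],[0,0.1,0,0,0],[0,0.1,0,0,0],[0,0.05,0,0,0]]])

```text
clock: 12.93
ee_pos: [0.4594, 0.119, 0.0503]
ee_rot: [-0.173, 0.985, 0.0, -0.0]
force: [2.5, 1.3, 1.5]
gripper_width: 0.0172
finger_force: 58.7
```

Call:
drive_tool(rows=[[[0,0.1,0,0,0],[0,0.1,0,0,0],[0,0.1,0,0,0],[0,0.05,0,0,0]]])

```text
clock: 13.27
ee_pos: [0.4561, 0.1179, 0.0503]
ee_rot: [-0.173, 0.985, 0.0, -0.0]
force: [3.7, 0.9, 0.9]
gripper_width: 0.0174
finger_force: 58.7
```

Call:
drive_tool(rows=[[[0,0.1,0,0,0],[0,0.1,0,0,0],[0,0.1,0,0,0],[0,0.05,0,0,0]]])

```text
clock: 13.6
ee_pos: [0.4528, 0.1167, 0.0503]
ee_rot: [-0.173, 0.985, 0.0, -0.0]
force: [2.2, 0.6, 1.1]
gripper_width: 0.0169
finger_force: 58.7
```

Call:
drive_tool(rows=[[[0,0.1,0,0,0],[0,0.1,0,0,0],[0,0.1,0,0,0],[0,0.05,0,0,0]]])

```text
clock: 13.93
ee_pos: [0.4495, 0.1155, 0.0503]
ee_rot: [-0.173, 0.985, -0.0, -0.0]
force: [2.2, 1.0, 0.6]
gripper_width: 0.0171
finger_force: 58.7
```

Call:
drive_tool(rows=[[[0,0.1,0,0,0],[0,0.1,0,0,0],[0,0.1,0,0,0],[0,0.05,0,0,0]]])

```text
clock: 14.27
ee_pos: [0.4462, 0.1143, 0.0503]
ee_rot: [-0.173, 0.985, 0.0, -0.0]
force: [2.2, 0.3, 0.5]
gripper_width: 0.0173
finger_force: 58.7
```

Call:
drive_tool(rows=[[[0,0.1,0,0,0],[0,0.1,0,0,0],[0,0.1,0,0,0],[0,0.05,0,0,0]]])

```text
clock: 14.6
ee_pos: [0.4429, 0.1131, 0.0503]
ee_rot: [-0.173, 0.985, 0.0, -0.0]
force: [3.5, 1.2, 0.8]
gripper_width: 0.0169
finger_force: 58.7
```

Call:
drive_tool(rows=[[[0,0.1,0,0,0],[0,0.1,0,0,0],[0,0.1,0,0,0],[0,0.05,0,0,0]]])

```text
clock: 14.93
ee_pos: [0.4396, 0.1119, 0.0503]
ee_rot: [-0.173, 0.985, 0.0, -0.0]
force: [2.7, 0.6, 1.1]
gripper_width: 0.0169
finger_force: 58.8
```

Call:
drive_tool(rows=[[[0,0.1,0,0,0],[0,0.1,0,0,0],[0,0.1,0,0,0],[0,0.05,0,0,0]]])

```text
clock: 15.27
ee_pos: [0.4363, 0.1107, 0.0503]
ee_rot: [-0.173, 0.985, -0.0, -0.0]
force: [3.0, 0.3, 1.5]
gripper_width: 0.0172
finger_force: 58.8
```

Call:
drive_tool(rows=[[[0,0.1,0,0,0],[0,0.1,0,0,0],[0,0.1,0,0,0],[0,0.05,0,0,0]]])

```text
clock: 15.6
ee_pos: [0.4337, 0.1097, 0.0504]
ee_rot: [-0.173, 0.985, 0.0, 0.001]
force: [4.7, 0.8, -1.2]
gripper_width: 0.0173
finger_force: 58.6
```

Call:
drive_tool(rows=[[[0,0.1,0,0,0],[0,0.1,0,0,0],[0,0,0,0,0]]])

```text
clock: 15.85
ee_pos: [0.4326, 0.1093, 0.0505]
ee_rot: [-0.173, 0.985, 0.0, 0.001]
force: [5.4, 1.0, -3.5]
gripper_width: 0.0173
finger_force: 58.4
```

Call:
drive_tool(rows=[[[0,0.1,0,0,0],[0,0.1,0,0,0],[0,0,0,0,0]]])

```text
clock: 16.1
ee_pos: [0.4316, 0.109, 0.0506]
ee_rot: [-0.173, 0.985, 0.0, 0.002]
force: [8.9, 2.8, -5.3]
gripper_width: 0.0169
finger_force: 58.5
```

Call:
drive_tool(rows=[[[0,0.1,0,0,0],[0,0.1,0,0,0],[0,0,0,0,0]]])

```text
clock: 16.35
ee_pos: [0.4307, 0.1087, 0.0507]
ee_rot: [-0.173, 0.985, 0.001, 0.003]
force: [11.7, 3.4, -7.8]
gripper_width: 0.0172
finger_force: 58.6
```

Call:
drive_tool(rows=[[[0,0.1,0,0,0],[0,0.03,0,0,0],[0,0,0,0,0],[0,0,0,0,0]]])

```text
clock: 16.68
ee_pos: [0.4302, 0.1085, 0.0508]
ee_rot: [-0.173, 0.985, 0.001, 0.004]
force: [13.4, 3.7, -9.2]
gripper_width: 0.0171
finger_force: 58.6
```

Firm pressure of about 14 N along the pull, so the tray is on the buffer. Easing off.

Call:
drive_tool(rows=[[[0,-0.1,0,0,0],[0,-0.1,0,0,0],[0,-0.1,0,0,0],[0,-0.1,0,0,0],[0,-0.1,0,0,0],[0,0,0,0,0]]])

```text
clock: 17.18
ee_pos: [0.4318, 0.1091, 0.0504]
ee_rot: [-0.173, 0.985, 0.0, 0.001]
force: [6.3, 1.7, -1.6]
gripper_width: 0.0173
finger_force: 59.7
```

Call:
drive_tool(rows=[[[0,-0.1,0,0,0],[0,-0.1,0,0,0],[0,-0.1,0,0,0],[0,0,0,0,0],[0,0,0,0,0]]])

```text
clock: 17.6
ee_pos: [0.433, 0.1096, 0.05]
ee_rot: [-0.173, 0.985, -0.0, -0.001]
force: [3.2, 0.7, -0.5]
gripper_width: 0.0172
finger_force: 59.9
```

Call:
drive_tool(rows=[[[0,-0.1,0,0,0],[0,-0.1,0,0,0],[0,0,0,0,0],[0,0,0,0,0]]])

```text
clock: 17.93
ee_pos: [0.4349, 0.1102, 0.0499]
ee_rot: [-0.173, 0.985, -0.0, -0.001]
force: [-0.6, -0.7, -1.5]
gripper_width: 0.0171
finger_force: 59.8
```

Call:
drive_tool(rows=[[[0,-0.08,0,0,0],[0,0,0,0,0],[0,0,0,-0.3,0],[0,0,0,-0.3,0],[0,0,0,0,0]]])

```text
clock: 18.35
ee_pos: [0.4369, 0.1109, 0.0569]
ee_rot: [-0.173, 0.985, 0.0, 0.0]
force: [0.7, 0.5, -0.3]
gripper_width: 0.0175
finger_force: 59.8
```

Call:
drive_tool(rows=[[[0,0,0,-0.3,0],[0,0,0,-0.5,0],[0,0,0,-0.6,0],[0,0,0,-1,0],[0,0,0,-1,0],[0,0,0,-0.5,0],[0,0,0,0,0],[0,0,0,0,0]]])

```text
clock: 19.02
ee_pos: [0.437, 0.1108, 0.0959]
ee_rot: [-0.173, 0.985, 0.0, 0.001]
force: [0.2, -0.3, -1.9]
gripper_width: 0.0173
finger_force: 59.8
```

```bash
cat > l3.py <<'E'
from h import *
import sys
np.set_printoptions(precision=4,suppress=True)
im,D=imaging.get_image('scene');s=robot.get_state();q=s['ee_rot'];p=s['ee_pos'];yaw=2*np.arctan2(q[1],q[0])-np.pi
f=np.array([np.cos(yaw),np.sin(yaw),0])
for x in(-.045,.085): print(x,proj('scene',p+x*f+[0,0,.0207]))
t=proj('scene',p+.085*f+[0,0,-.0208]);print('tip',t,p,np.degrees(yaw))
c=t.astype(int);cv2.imwrite(f'pics/{sys.argv[1]}.png',cv2.resize(im[c[1]-40:c[1]+40,c[0]-60:c[0]+40,::-1],None,fx=6,fy=6,interpolation=2));print(c)
E
python3 l3.py b1
```

```text
-0.045 [202.6614 197.3807]
0.085 [228.5418 172.9192]
tip [229.4667 182.1867] [0.4366 0.1107 0.0955] 19.88062192595595
[229 182]
```

View pics/b1.png

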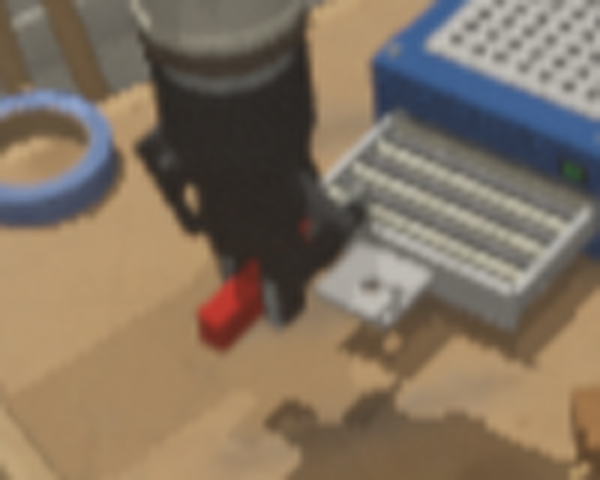

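The tray is out (hole at about crop (370,285)) and the hook is clear of it. Carrying the hook back over the rest.

Call:
drive_tool(rows=[[[0,0.2,-0.8,0,0],[0,0.5,-1.8,0,0],[0,0.6,-2.2,0,0],[0,0.6,-2.2,0,0],[0,0.6,-2.2,0,0],[0,0.6,-2.2,0,0],[0,0.6,-2.2,0,0],[0,0.5,-1.8,0,0],[0,0.4,-1.4,0,0],[0,0.1,-0.6,0,0],[0,0,0,0,4],[0,0,0,0,4],[0,0,0,0,4],[0,0,0,0,4],[0,0,0,0,4],[0,0,0,0,0],[0,0,0,0,0],[0,0,0,0,0]]])

```text
clock: 20.57
ee_pos: [0.4513, -0.0686, 0.0951]
ee_rot: [-0.0, 1.0, 0.0, -0.0]
force: [-0.2, 0.4, -0.9]
gripper_width: 0.0169
finger_force: 59.8
```

```bash
python3 l3.py b2
```

```text
-0.045 [236.4828 229.5818]
0.085 [273.3563 208.3764]
tip [273.138  217.6311] [ 0.4514 -0.0686  0.0951] 0.005106611845376775
[273 217]
```

View pics/b2.png

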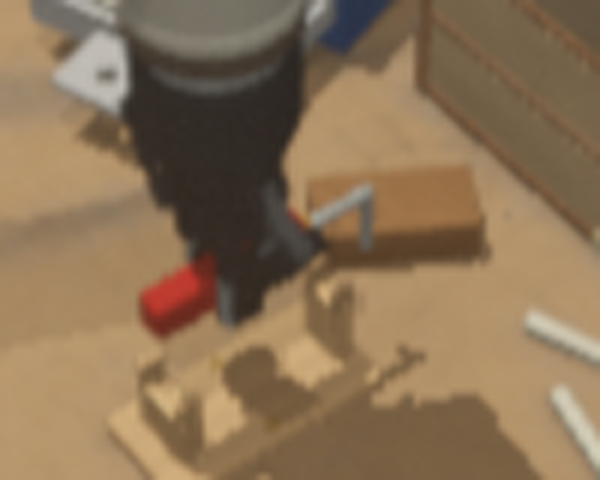

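The hook's pose matches the first lift picture (tip at about crop (367,247)), so there is no tilt. Lowering into the notches.

Call:
drive_tool(rows=[[[0,0,0.1,1,0],[0,0,0,1.2,0],[0,0,0,1.2,0],[0,0,0,1,0],[0,0,0,0.6,0],[0,0,0,0.3,0],[0,0,0,0.2,0],[0,0,0,0,0],[0,0,0,0,0]]])

```text
clock: 21.37
ee_pos: [0.4518, -0.0679, 0.0405]
ee_rot: [0.001, 1.0, -0.0, 0.0]
force: [0.6, 0.1, -1.5]
gripper_width: 0.0173
finger_force: 59.8
```

Call:
drive_tool(rows=[[[0,0,0,0.1,0],[0,0,0,0.1,0],[0,0,0,0.1,0],[0,0,0,0,0],[0,0,0,0,0]]])

```text
clock: 21.78
ee_pos: [0.4517, -0.0679, 0.0374]
ee_rot: [0.001, 1.0, -0.0, 0.0]
force: [0.3, -0.0, -0.1]
gripper_width: 0.0172
finger_force: 60.0
```

Call:
drive_tool(rows=[[[0,0,0,0.06,0],[0,0,0,0,0],[0,0,0,0,0]]])

```text
clock: 22.03
ee_pos: [0.4518, -0.0679, 0.0374]
ee_rot: [0.001, 1.0, -0.0, 0.0]
force: [-1.6, 0.7, 8.1]
gripper_width: 0.0173
finger_force: 61.2
```

Call:
drive_tool(rows=[[[0.3,0,0,-0.03,0],[0.5,0,0,0,0],[0.7,0,0,0,0],[0.9,0,0,0,0],[1,0,0,0,0],[1,0,0,0,0],[1,0,0,0,0],[1,0,0,0,0],[1,0,0,0,0]]])

```text
clock: 22.78
ee_pos: [0.4515, -0.0679, 0.037]
ee_rot: [0.001, 1.0, 0.0, -0.0]
force: [-0.4, 0.1, 0.1]
gripper_width: 0.0856
finger_force: 0.0
```

Retreat up, then move aside to the left and back for a clear view.

Call:
drive_tool(rows=[[[1,0,0,-1,0],[1,0,0,-2,0],[1,0,0,-3,0],[1,0,0,-3,0],[1,0,0,-3,0],[1,0,0,-3,0],[1,0,0,-2,0],[1,0.3,-1.5,0,0],[1,0.3,-3,0,0],[1,0.3,-3,0,0],[1,0.3,-3,0,0],[1,0,-3,0,0],[1,0,-3,0,0],[1,0,-3,0,0],[1,0,-3,0,0],[1,0,-1,0,0],[1,0,0,0,0],[1,0,0,0,0]]])

```text
clock: 24.28
ee_pos: [0.4388, -0.3024, 0.2071]
ee_rot: [0.001, 1.0, 0.0, -0.0]
force: [-0.1, -0.2, -0.5]
gripper_width: 0.0856
finger_force: 0.0
```

Run:
```python
from h import *
np.set_printoptions(precision=4,suppress=True)
a,D=imaging.get_image('scene');b,_=imaging.get_image('top');o=np.load('d_scene.npz');
A=cv2.resize(a[140:270,180:310,::-1],(400,400),interpolation=2);B=cv2.resize(b[110:240,190:320,::-1],(400,400),interpolation=2)
cv2.imwrite('pics/e1.png',np.hstack([A,B]));print(robot.get_state()['ee_pos'])
for im,z in((o['im'],o['D']),(a,D)):
    r=im.astype(int);m=(r[...,0]>130)&(r[...,1]<60)&(r[...,2]<60);m[:195]=0;m[260:]=0;m[:,:230]=0;m[:,310:]=0
    ys,xs=np.nonzero(m);P=cloud('scene',z)[m];print(len(xs),xs.mean(),ys.mean(),np.median(P,0))
for n in('scene','top'): print([(np.array(r['uv']),r['p']) for t in('hook_tip','filter_tray') for r in imaging.landmark_of(n,t)[:1]])
```

```text
[ 0.4393 -0.3009  0.207 ]
91 250.21978021978023 233.42857142857142 [ 0.4491 -0.0723  0.0689]
100 250.31 233.67 [ 0.4488 -0.0732  0.0692]
[(array([268.2, 227.7]), 0.78), (array([228.2, 186.6]), 0.94)]
[(array([220.6, 141.3]), 0.67), (array([234.6, 198.5]), 0.88)]
```

View pics/e1.png

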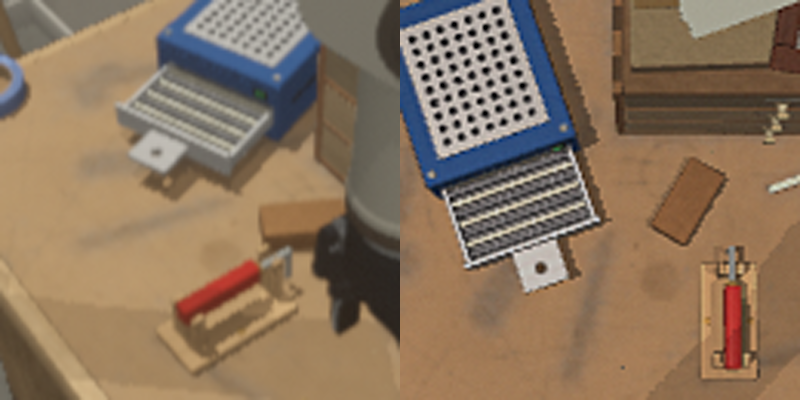

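The tray stands out and the hook lies in both notches at its original pixels (handle centroid 250.3,233.7 against 250.2,233.4 before). Nothing else has moved, so I'm handing in.

```bash
python3 -c "
from rig import robot
print(robot.sign_off())"
```

```text
the job is handed in; nothing more can be done
None
```

The tray is drawn out to the buffer, pulled with at most about 14 N along the slide (about 17 N total at the wrist). The hook lies back in both notches, and the job was handed in at about 24.6 s.

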